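# Pop the pedal board's touch-latch flap and catch it

### The arm

A 6-joint arm with a two-finger parallel gripper is mounted at the origin on the work surface. World frame = base frame: x ahead of the robot, y to its left, z up, the work surface at z = 0. Lengths are in mm, angles in rad, forces in N, time in s.
With the tool pointing down it reaches from about 350 to 875 mm from the base axis. Payload 4.2 kg.
Tool frame: the origin (TCP) lies midway between the tips of the shut fingers; the grasp point (between the pads) lies arm.grip_depth behind it (arm.grip_depth is the distance from the TCP to the grasp point, in mm); z points along the fingers, y is the direction in which the jaws open and shut (so a half turn about z gives the same grasp; the last joint's range is limited). The gripper opens to 85 mm and grips with 20 to 120 N. Pads are 22 mm wide; open, the fingers measure 114 mm over their backs; the gripper's body (76 mm by 85 mm) begins 54 mm behind the grasp point. The pads swing forward as they close: fully open they stand 13 mm farther back than shut.
Start: joints at [1.582, 0.385, 0.008, 0, -1.194, -0.259], TCP at [153.263, 605.896, 231.312] pointing down, gripper open.
Joint ranges: [-3.14, 3.14], [-1.21, 2.06], [-1.07, 1.41], [-3.16, 2.05], [-2.99, -0.16], [-3.1, 3.1]. Speed limits (rad/s): [2.79, 2.79, 3.14, 3.14, 3.14, 3.14].

### API

Orientations are given as a unit quaternion [x, y, z, w].
In Python, from bench import arm gives the robot as it stands.
- The arm moves only by the tool play_rows, never from a script. Its argument "motion" is one flat list of numbers, 7 for each row, row after row: the opening in per cent of the stroke, from 0 (shut) to 100 (fully open), then the shift along the world's x, y, z in cm, then the turn, a rotation vector about the world's x, y, z in degrees. A call has 1 to 5 rows; each row is the pose to reach, as a shift and turn from the pose commanded when the call began; what a row does not reach only later rows make up. A row lasts 1/8 s, in which the tool goes at most 62.5 mm and 10.7 degrees, less where a joint would pass 70% of its speed; a pose out of reach is approached as far as the arm can. A call with a gripper value outside its range is refused whole. The fingers move at their own pace and stop on an object; the grip force is fixed at half the most. Time passes only in rows, so rows that repeat a pose let the fingers close. It gives the time, the measured TCP pose, the force and the opening at its end, in the units of the state.
- arm.read_state(): the state, without advancing time (a new reading comes with each control period).
- arm.get_image(name): name is "side" or "top"; returns (picture, depth): 420x560x3 uint8, red, green, blue; 420x560 float32, mm along the optical axis (not along the pixel's ray), 0 where there is no reading.
- arm.camera_info(name): a dict with "fovy" (degrees; the focal length in pixels is half the picture's height over the tangent of half this angle, whatever the lens; pixels are square), "cx", "cy" (the principal point, pixels), "R" (3x3) and "t" (3): a world point X has camera coordinates R X + t. Camera axes: x right, y down, z forward; pixel columns grow to the right and rows downward; lengths in mm; the calibration is good to about 2 mm. A picture is of the moment at which its call begins. camera_info takes no time and is no camera call.
- arm.job_done(): hands the job in, once; it reports no verdict.
Trained networks look in the newest picture that a camera, given by its name, has taken for a name from the list of things; names that differ only in an ending like _2 or _b are one class to them, and where a whole thing is asked for, a point or a joint stands for the part that bears it (a point fixed in the world has none). Each returns a list of dicts, best first, with "confidence" (0 to 1); they miss things now and then, are a little off and sometimes report something else, mostly with a low value. They report only what shows in the picture. A call takes as long as a camera call.
- arm.outline_of(thing, camera): "mask" (420x560 bool, what is visible of it) and "extent" ([left, top, width, height] in pixels, round what is visible of it).
- arm.place_of(thing, camera): "uv" ([column, row] in pixels: a listed point, or the origin of a listed thing).
The state is a dict: "clock": time; "joints": joint angles; "joint_vel": joint speeds; "joint_efforts": joint torques, N m; "position": TCP position; "ee_rot": TCP orientation; "contact_force": force on the tool from outside, world axes, zero at the start; "wrist_torque": the same for the moment, N m; "gripper_width": finger opening in mm.
Only numpy, scipy, OpenCV 4.12 (cv2) and the standard library are available. Lean on these libraries where they do the work, as an engineer would, in place of code of your own. Each camera call takes 0.05 s, during which the arm holds its last target.

### The job

Open the blue power bay flap on the pedal board: press its front corners, gently, to find the one that hides the touch latch, until the latch clicks. Catch the flap as it springs up, keep a finger on it and ease it slowly all the way open so that it never flies up, then let go and move clear. Leave the mug, the screwdriver and the tuning key where they are.

Things in the scene. Friction and masses are not known exactly. Their poses are not given: they have to be found in the camera images.
- board: Aluminium pedal board fixed to the desk, a wedge 300 mm wide (y), 300 mm deep (x), 45 mm high in front, 85 mm at the back; its deck rises away from the robot at 0.14 rad. Two orange pedals, 72 mm wide, up to 54 mm above the deck, are bolted on behind the flap's hinge. Origin: centre of its footprint at desk height; x points front to back (away from the robot), y left, z up.
- panel: Blue flap plate over the bay in the deck's front half, 124 (x) by 182 (y) by 6 mm, 0.25 kg, flush when shut. Origin at its centre; x towards its hinge, y left, z out of its top face. It also rocks sideways up to 0.07 rad either way on a spring (8 N m/rad): a pressed corner dips 4 to 6 mm, then meets a firm stop from about 10 N on. Do not push it harder than about 20 N.
- flap (a joint): Flap angle about its hinge, rad: about 0.002 latched shut, down to -0.01 pressed in, 1.2 fully open (firm stop). Grows as the front edge swings up and back, away from the robot. Unlatched, a spring throws it open (2 to 3 N up at the front edge, about half that near the end) and holds it open. Let go early it flies at 4 rad/s or more; followed at 0.1 m/s, or let go in the last 0.2 rad, it is fine.
- hinge_mid (a point): Middle of the flap's hinge axis, along the panel's back edge, 3 mm below the panel's top face. The axis runs along the board's y.
- left_spot (a point): Point on the panel's top face at its left front corner, 100 mm from the hinge axis, 65 mm left of the middle, 28 mm from the front edge; it swings with the flap. A touch latch is hidden under left_spot or right_spot, never both: a press there of about 6 to 9 N, 4 to 6 mm down, clicks it open. A press elsewhere only dips to the stop and comes back shut.
- right_spot (a point): The same point at the right front corner, 65 mm right of the middle. See left_spot.
- mug: White ceramic mug, 82 mm across and 95 mm high, standing on the desk right of the board; origin at the centre of its underside, z up.
- screwdriver: Screwdriver with a grey plastic handle, 190 mm long, lying on the desk left of the board along its own x; origin under its middle.
- tuning_key: Chrome T-shaped tuning key, about 80 mm long and 60 mm across its T bar, 15 mm high, lying on the desk right of the board; origin on its underside near the T bar, shank along its x.

How it is judged:
By the outcome, as a careful person would: the job done as asked, in the order asked, and still so for the second after the job is handed in, with the robot touching nothing.
It also fails if it takes over 54 s, if anything falls off the work surface, if the arm or the gripper's body presses on something with over 40 N, if the wrist force passes 120 N, or if a joint passes its speed limit or range.

## Working session

There is one attempt and no reset: what is moved stays moved. The work goes in short steps, Python scripts to look and compute and a tool call to move; the robot and the scene stay as the last step left them, time stands still between calls to the robot, and variables do not carry over. Pictures are saved under pics/ and viewed, and the job is handed in when it is done.

Besides the shell and the picture viewer there is one more tool, called after "Request:" as name(argument=value, ...), one argument or row to a line, values as JSON. play_rows: Moves the arm, as the interface text tells. Its arguments: {"type":"object","properties":{"motion":{"type":"array","items":{"type":"number"}}},"required":["motion"]}

```bash
mkdir -p pics; cat > h.py <<'E'
import numpy as np, cv2
from bench import arm
def K(n):
    c=arm.camera_info(n); f=210/np.tan(np.radians(c["fovy"])/2); return f,c["cx"],c["cy"],np.array(c["R"]),np.array(c["t"])
def back(n,u,v,d):
    f,cx,cy,R,t=K(n); return R.T@(np.array([(u-cx)/f*d,(v-cy)/f*d,d])-t)
def proj(n,X):
    f,cx,cy,R,t=K(n); p=R@np.array(X)+t; return [f*p[0]/p[2]+cx,f*p[1]/p[2]+cy,p[2]]
def dep(D,u,v,r=2):
    p=D[int(v)-r:int(v)+r+1,int(u)-r:int(u)+r+1]; p=p[p>0]; return np.median(p) if len(p) else 0
E
python3 - <<'E'
from h import *
np.set_printoptions(precision=2,suppress=True)
for n in ("side","top"):
    I,D=arm.get_image(n); cv2.imwrite(f"pics/{n}0.png",I[:,:,::-1]); np.save(n+"D0.npy",D)
    print(n,arm.camera_info(n))
    for th in ("left_spot","right_spot","hinge_mid","panel","board","mug","screwdriver","tuning_key"):
        for r in arm.place_of(th,n)[:2]:
            u,v=r["uv"]; 
            try: print(th,np.round(r["uv"],1),round(r["confidence"],2),back(n,u,v,dep(D,u,v)))
            except Exception as e: print(th,r,e)
s=arm.read_state();print({k:np.round(v,3) for k,v in s.items()}, arm.grip_depth)
E
```

```text
side {'fovy': 54.57679683446351, 'cx': 276.52984503473283, 'cy': 209.07104617822975, 'R': array([[ 0.92, -0.39,  0.01],
       [-0.22, -0.55, -0.8 ],
       [ 0.32,  0.74, -0.6 ]]), 't': array([-507.05,  198.07,  733.95])}
left_spot [230.2 200.6] 0.82 [485.99 125.85  49.06]
right_spot [259.2 235.3] 0.7 [504.03 -15.96  48.42]
right_spot [213.7 176.6] 0.68 [491.59 293.82  16.11]
hinge_mid [280.2 194.6] 0.93 [597.57  89.33  60.69]
panel [256.2 208.5] 0.85 [529.08  67.69  54.02]
board [279.7 219.4] 0.96 [561.15   7.96  56.62]
mug [360.3 275.9] 0.87 [ 640.74 -193.43   43.42]
screwdriver [216.9 179.5] 0.56 [499.88 294.75   4.34]
tuning_key [295.8 308.1] 0.61 [ 507.9  -191.86    9.89]
tuning_key [255.1 209. ] 0.36 [525.98  66.48  54.31]
top {'fovy': 54.68498032806419, 'cx': 279.8376675125036, 'cy': 210.33229824675732, 'R': array([[ 0.03, -1.  , -0.01],
       [-0.97, -0.03, -0.23],
       [ 0.23,  0.01, -0.97]]), 't': array([  1.58, 547.55, 923.64])}
left_spot [238.8 238.6] 0.73 [476.59 117.61  49.91]
right_spot [293.2 224.2] 0.65 [516.16 -13.27  52.39]
hinge_mid [258.7 189.4] 0.74 [598.68  74.29  62.22]
panel [263.1 218.7] 0.57 [526.77  60.56  55.27]
panel [259.4 187.3] 0.26 [603.21  72.6   65.33]
board [261.8 200.4] 0.88 [571.35  65.48  60.7 ]
mug [351.  176.9] 0.82 [ 657.55 -162.62    4.44]
screwdriver [167.4 231.1] 0.83 [493.7  300.64  23.33]
tuning_key [356.8 239.1] 0.53 [ 491.64 -175.28   10.99]
{'clock': np.float64(0.9), 'joints': array([ 1.58,  0.39,  0.01, -0.  , -1.19, -0.26]), 'joint_vel': array([ 0., -0.,  0., -0.,  0.,  0.]), 'joint_efforts': array([ -0.  , -39.21,  18.86,   4.19,  -0.  ,   0.  ]), 'position': array([153.26, 605.89, 231.32]), 'ee_rot': array([ 0.99, -0.12, -0.  , -0.  ]), 'contact_force': array([ 0.22,  0.62, -0.  ]), 'wrist_torque': array([-0.01, -0.03, -0.04]), 'gripper_width': np.float64(85.02)} 18.700000000000003
```

View pics/side0.png

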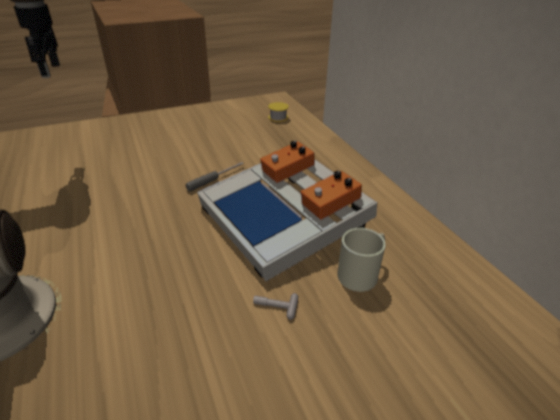

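View pics/top0.png

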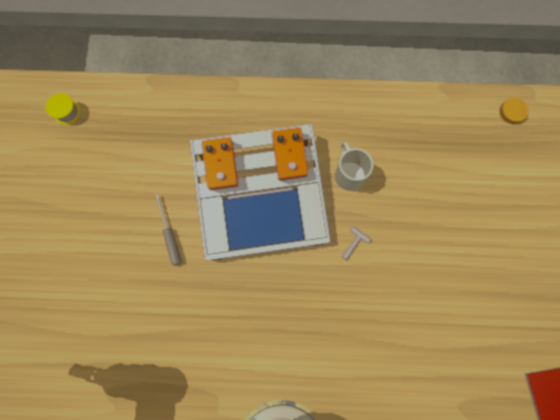

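```bash
python3 - <<'E'
from h import *
np.set_printoptions(precision=3,suppress=True)
for n in ("top","side"):
    o=arm.outline_of("panel",n)[0]; m=o["mask"]; print(n,o["confidence"],m.sum())
    D=np.load(n+"D0.npy"); 
    vs,us=np.nonzero(m&(D>0)); f,cx,cy,R,t=K(n)
    d=D[vs,us]; P=(np.c_[(us-cx)/f*d,(vs-cy)/f*d,d]-t)@R
    A=np.c_[P[:,:2],np.ones(len(P))]
    w=np.ones(len(P),bool)
    for _ in range(5):
        c=np.linalg.lstsq(A[w],P[w,2],rcond=None)[0]; r=P[:,2]-A@c; w=abs(r)<3
    print("plane",c,w.sum(),r[w].std(),"slope",np.hypot(*c[:2]),"yaw from slope",np.arctan2(c[1],c[0]))
    rect=cv2.minAreaRect(P[w][:,:2].astype(np.float32)); print(rect); print(cv2.boxPoints(rect))
E
```

```text
top 0.57 3734
plane [  0.128   0.022 -13.697] 3359 1.4381062421415554 slope 0.13015817828845938 yaw from slope 0.17248391964543003
((525.8271484375, 61.116737365722656), (123.05364227294922, 181.8374481201172), 10.047894477844238)
[[449.381 139.906]
 [481.107 -39.142]
 [602.273 -17.673]
 [570.548 161.376]]
side 0.72 3004
plane [  0.129   0.022 -15.095] 2925 1.0557459924364032 slope 0.13138669365800684 yaw from slope 0.16983437746589858
((527.1799926757812, 62.836788177490234), (126.19778442382812, 187.22439575195312), 9.952949523925781)
[[448.851 144.134]
 [481.211 -40.273]
 [605.509 -18.461]
 [573.149 165.946]]
```

Both views agree on the panel: centre ≈ (526, 62, 55), yaw ≈ 0.174 rad, size within 5 mm. In the top view it spans columns 222–304 and rows 190–250. Next I work out the moves.

```bash
cat >> h.py <<'E'
from scipy.spatial.transform import Rotation as Ro
yaw=0.174; u=np.array([np.cos(yaw),np.sin(yaw),0]); v=np.array([-np.sin(yaw),np.cos(yaw),0]); k=np.array([0,0,1.])
C=np.array([526.5,62,54.8])
def pan(x,y,z=0): 
    a=.14; return C+x*(np.cos(a)*u+np.sin(a)*k)+y*v+z*(-np.sin(a)*u+np.cos(a)*k)
def Rt(a):
    x=np.cos(a)*u+np.sin(a)*k; z=np.sin(a)*u-np.cos(a)*k; return Ro.from_matrix(np.c_[x,np.cross(z,x),z])
def turn(Rto,q=None):
    q=arm.read_state()["ee_rot"] if q is None else q
    return np.degrees((Rto*Ro.from_quat(q).inv()).as_rotvec())
E
python3 - <<'E'
from h import *
np.set_printoptions(precision=2,suppress=True)
s=arm.read_state();p=s["position"]
for y in (65,-65): print(pan(-38,y),"shift cm to 50 above",(pan(-38,y,50)-p)/10)
print("normal",pan(0,0,1)-C,"hinge",pan(62,0,-3)); print(turn(Rt(.14)))
E
```

```text
[478.19 119.5   49.5 ] shift cm to 50 above [ 31.81 -48.76 -13.24]
[500.69  -8.53  49.5 ] shift cm to 50 above [ 34.06 -61.57 -13.24]
normal [-0.14 -0.02  0.99] hinge [587.38  72.7   60.48]
[-0.31 -8.08 24.13]
```

Request:
play_rows(
  motion=[0,5,-5,0,0,-2,5,0,8.5,-10,0,0,-4,10,0,11.5,-15,0,0,-6,15,0,14.5,-20,0,0,-8,20,0,17.5,-25,0,-0.3,-8.1,24.1],
)

```text
clock: 1.62
position: [328.6, 353.7, 231.5]
ee_rot: [0.994, 0.088, 0.07, -0.006]
contact_force: [1.5, 0.9, -0.1]
gripper_width: 0.5
```

Request:
play_rows(
  motion=[0,3,-5,-1,0,0,0,0,6,-10,-3,0,0,0,0,9,-15,-5,0,0,0,0,12,-20,-8,0,0,0,0,14.3,-23.8,-12,0,0,0],
)

```text
clock: 2.25
position: [473.1, 117.0, 112.1]
ee_rot: [0.994, 0.086, 0.072, -0.007]
contact_force: [1.2, 0.9, 0.2]
gripper_width: 0.2
```

```bash
python3 - <<'E'
from h import *
np.set_printoptions(precision=2,suppress=True)
s=arm.read_state();print({k:np.round(x,3) for k,x in s.items()})
print("to go cm",(pan(-38,65,10)-s["position"])/10,turn(Rt(.14)))
E
```

```text
{'clock': np.float64(2.25), 'joints': array([ 0.61,  0.22, -0.63,  0.11, -0.59,  1.04]), 'joint_vel': array([-0.9 ,  0.65, -0.22, -0.05,  0.92,  0.87]), 'joint_efforts': array([  2.54, -30.23,  13.41,   2.89,  -0.54,  -0.55]), 'position': array([473.12, 117.05, 112.15]), 'ee_rot': array([ 0.99,  0.09,  0.07, -0.01]), 'contact_force': array([1.19, 0.93, 0.16]), 'wrist_torque': array([0.03, 0.22, 0.01]), 'gripper_width': np.float64(0.177)}
to go cm [ 0.37  0.22 -5.28] [-0.15  0.27  0.03]
```

Request:
play_rows(
  motion=[0,0.5,0.2,-2,0,0,0,0,0.5,0.2,-4,0,0,0,0,0.5,0.2,-5,0,0,0,0,0.5,0.2,-5,0,0,0],
)

```text
clock: 2.75
position: [476.0, 120.0, 61.2]
ee_rot: [0.994, 0.087, 0.069, -0.006]
contact_force: [0.3, -0.2, 0.3]
gripper_width: -0.1
```

```bash
python3 - <<'E'
from h import *
np.set_printoptions(precision=2,suppress=True)
s=arm.read_state();print(s["position"],s["contact_force"],"to go cm to 3mm",(pan(-38,65,3)-s["position"])/10,turn(Rt(.14)))
for n in ("side","top"):
    I,D=arm.get_image(n); a,b=(150,130) if n=="side" else (180,150)
    cv2.imwrite(f"pics/{n}1.png",cv2.resize(I[b:b+130,a:a+170,::-1],None,fx=4,fy=4))
E
```

```text
[475.95 120.01  61.19] [ 0.28 -0.25  0.28] to go cm to 3mm [ 0.18 -0.06 -0.87] [ 0.04 -0.02  0.  ]
```

View pics/side1.png

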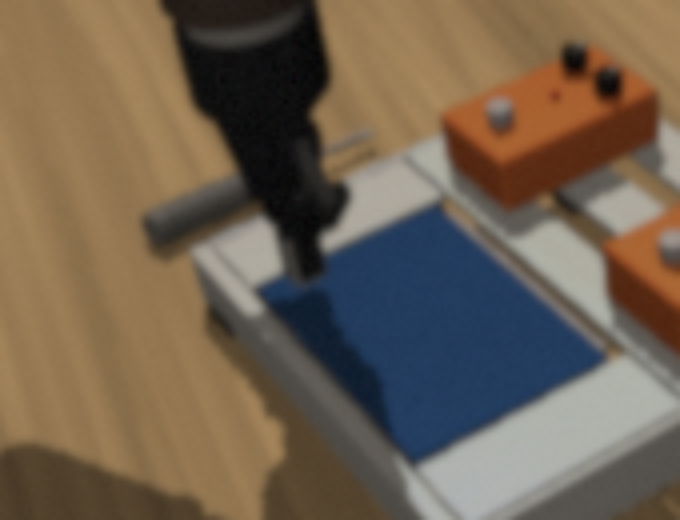

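View pics/top1.png

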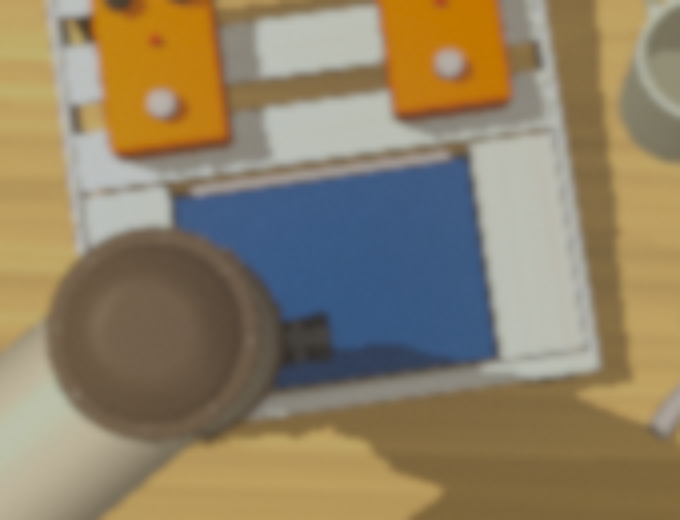

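The shut fingers hover about 12 mm over the left front corner: tip near crop pixel (305, 280) in the side view, and the arm hides the corner in the top view. Now a gentle press.

Request:
play_rows(
  motion=[0,0.15,-0.05,-0.4,0,0,0,0,0.2,-0.05,-0.8,0,0,0,0,0.22,-0.05,-1.0,0,0,0,0,0.24,-0.04,-1.1,0,0,0],
)

```text
clock: 3.35
position: [478.5, 119.6, 50.3]
ee_rot: [0.994, 0.086, 0.07, -0.006]
contact_force: [1.0, 0.4, 0.2]
gripper_width: -0.2
```

Request:
play_rows(
  motion=[0,0.02,0,-0.1,0,0,0,0,0.03,0,-0.2,0,0,0],
)

```text
clock: 3.6
position: [478.9, 119.7, 48.7]
ee_rot: [0.994, 0.086, 0.07, -0.006]
contact_force: [-1.8, 0.0, 6.7]
gripper_width: -0.0
```

Request:
play_rows(
  motion=[0,0.01,0,-0.1,0,0,0,0,0.02,0,-0.15,0,0,0],
)

```text
clock: 3.85
position: [479.1, 119.8, 47.3]
ee_rot: [0.994, 0.087, 0.07, -0.006]
contact_force: [-2.3, 0.7, 4.3]
gripper_width: 0.0
```

Request:
play_rows(
  motion=[0,0,0,0,0,0,0],
)

```text
clock: 3.98
position: [479.1, 119.7, 47.1]
ee_rot: [0.994, 0.086, 0.07, -0.006]
contact_force: [-1.9, 0.7, 3.7]
gripper_width: 0.0
```

Request:
play_rows(
  motion=[0,0.01,0,-0.05,0,0,0,0,0.01,0,-0.1,0,0,0],
)

```text
clock: 4.22
position: [479.3, 119.8, 46.1]
ee_rot: [0.994, 0.086, 0.07, -0.006]
contact_force: [-3.5, 0.9, 6.5]
gripper_width: 0.1
```

Request:
play_rows(
  motion=[0,0.01,0,-0.05,0,0,0,0,0.01,0,-0.1,0,0,0],
)

```text
clock: 4.47
position: [479.4, 119.8, 45.3]
ee_rot: [0.994, 0.087, 0.07, -0.006]
contact_force: [-3.4, 0.2, 7.1]
gripper_width: 0.1
```

Request:
play_rows(
  motion=[0,0,0,-0.05,0,0,0],
)

```text
clock: 4.6
position: [479.5, 119.8, 44.9]
ee_rot: [0.994, 0.087, 0.07, -0.006]
contact_force: [-3.1, 0.1, 8.6]
gripper_width: -0.4
```

Request:
play_rows(
  motion=[0,0.01,0,-0.05,0,0,0],
)

```text
clock: 4.72
position: [479.6, 119.8, 44.4]
ee_rot: [0.994, 0.087, 0.07, -0.006]
contact_force: [-4.2, 1.2, 9.6]
gripper_width: 0.1
```

Request:
play_rows(
  motion=[0,0,0,-0.05,0,0,0],
)

```text
clock: 4.85
position: [479.6, 119.8, 44.0]
ee_rot: [0.994, 0.087, 0.07, -0.006]
contact_force: [-3.9, 0.2, 9.5]
gripper_width: -0.2
```

Request:
play_rows(
  motion=[0,0,0,-0.05,0,0,0],
)

```text
clock: 4.97
position: [479.7, 119.8, 43.7]
ee_rot: [0.994, 0.087, 0.07, -0.006]
contact_force: [-4.8, 0.5, 10.9]
gripper_width: 0.0
```

Request:
play_rows(
  motion=[0,0,0,-0.05,0,0,0],
)

```text
clock: 5.1
position: [479.8, 119.9, 43.4]
ee_rot: [0.994, 0.087, 0.071, -0.006]
contact_force: [-4.2, 0.7, 12.7]
gripper_width: 0.2
```

Request:
play_rows(
  motion=[0,-0.02,0,0.15,0,0,0,0,-0.04,0,0.3,0,0,0,0,-0.06,0,0.4,0,0,0,0,-0.07,0,0.5,0,0,0],
)

```text
clock: 5.6
position: [479.0, 119.8, 47.6]
ee_rot: [0.994, 0.086, 0.07, -0.006]
contact_force: [-0.5, 0.7, 2.7]
gripper_width: 0.0
```

Request:
play_rows(
  motion=[0,0,0,0.1,0,0,0,0,-0.02,0,0.2,0,0,0,0,-0.02,0,0.2,0,0,0],
)

```text
clock: 5.98
position: [478.7, 119.7, 49.5]
ee_rot: [0.994, 0.086, 0.07, -0.006]
contact_force: [0.4, -0.6, 2.5]
gripper_width: -0.0
```

Request:
play_rows(
  motion=[0,0,0,0.1,0,0,0,0,-0.02,0,0.2,0,0,0,0,-0.02,0,0.2,0,0,0],
)

```text
clock: 6.35
position: [478.5, 119.7, 51.6]
ee_rot: [0.994, 0.086, 0.07, -0.006]
contact_force: [1.0, -1.1, 2.3]
gripper_width: -0.1
```

Request:
play_rows(
  motion=[0,0,0,0.15,0,0,0,0,0,0,0.3,0,0,0,0,0,0,0.45,0,0,0,0,0,0,0.5,0,0,0],
)

```text
clock: 6.85
position: [478.1, 119.6, 56.5]
ee_rot: [0.994, 0.086, 0.07, -0.006]
contact_force: [0.2, 0.3, 3.1]
gripper_width: 0.2
```

```bash
python3 - <<'E'
from h import *
np.set_printoptions(precision=3,suppress=True)
s=arm.read_state();print(s["position"],s["contact_force"])
I,D=arm.get_image("side"); cv2.imwrite(f"pics/side2.png",cv2.resize(I[130:260,150:320,::-1],None,fx=4,fy=4))
for y in (-70,-45,-20): print([np.round(back("side",*(q:=proj("side",pan(x,y)))[:2],dep(D,q[0],q[1]))[2]-pan(x,y)[2],1) for x in (-50,-20,20,50)])
E
```

```text
[478.128 119.634  56.537] [0.199 0.291 3.101]
[np.float64(9.0), np.float64(5.3), np.float64(2.5), np.float64(0.8)]
[np.float64(8.1), np.float64(5.4), np.float64(2.4), np.float64(0.1)]
[np.float64(7.2), np.float64(5.3), np.float64(1.4), np.float64(-1.5)]
```

View pics/side2.png

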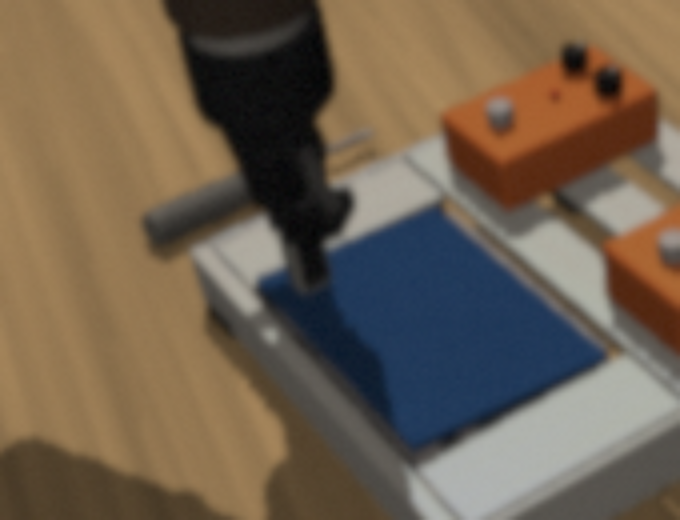

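The left corner held the latch. The flap is now about 0.07 rad up, with 3 N resting on the finger. Now the arc.

```bash
python3 - <<'E'
from h import *
np.set_printoptions(precision=2,suppress=True)
def f(ps,r=111): return np.array([-r*np.cos(ps)+3*np.sin(ps)+10.9, r*np.sin(ps)+3*np.cos(ps)+1.5])
ps=-.075; base=f(ps)
for c in range(6):
    b=f(ps); out=[]
    for i in range(5):
        ps+=.045 if c==0 else .05
        d=f(ps)-b; w=(d[0]*u+d[1]*k)/10; out.append(w)
    d=f(ps)-base; print("theta end",ps+.14,"expected TCP",np.array([478.1,119.6,56.5])+d[0]*u+d[1]*k); print(np.array(out))
E
```

```text
theta end 0.29000000000000004 expected TCP [479.68 119.88  81.38]
[[-0.01 -0.    0.5 ]
 [-0.   -0.    1.  ]
 [ 0.03  0.01  1.5 ]
 [ 0.08  0.01  1.99]
 [ 0.16  0.03  2.49]]
theta end 0.54 expected TCP [487.79 121.3  107.81]
[[0.11 0.02 0.54]
 [0.25 0.04 1.08]
 [0.41 0.07 1.61]
 [0.6  0.1  2.13]
 [0.81 0.14 2.64]]
theta end 0.79 expected TCP [502.1  123.82 131.39]
[[0.24 0.04 0.5 ]
 [0.5  0.09 0.99]
 [0.79 0.14 1.46]
 [1.1  0.19 1.92]
 [1.43 0.25 2.36]]
theta end 1.0400000000000003 expected TCP [521.7  127.26 150.64]
[[0.35 0.06 0.42]
 [0.73 0.13 0.83]
 [1.12 0.2  1.22]
 [1.53 0.27 1.58]
 [1.96 0.34 1.93]]
theta end 1.2900000000000005 expected TCP [545.38 131.43 164.37]
[[0.45 0.08 0.32]
 [0.91 0.16 0.62]
 [1.38 0.24 0.9 ]
 [1.87 0.33 1.15]
 [2.37 0.42 1.37]]
theta end 1.5400000000000005 expected TCP [571.67 136.05 171.72]
[[0.51 0.09 0.2 ]
 [1.03 0.18 0.37]
 [1.56 0.27 0.52]
 [2.09 0.37 0.64]
 [2.63 0.46 0.74]]
```

Request:
play_rows(
  motion=[0,0,0,0.5,0,0,0,0,0,0,1.0,0,0,0,0,0.03,0.01,1.5,0,0,0,0,0.08,0.01,2.0,0,0,0,0,0.16,0.03,2.5,0,0,0],
)

```text
clock: 7.52
position: [479.8, 119.9, 81.8]
ee_rot: [0.994, 0.086, 0.07, -0.006]
contact_force: [-0.9, -0.5, 1.7]
gripper_width: -0.1
```

Request:
play_rows(
  motion=[0,0.11,0.02,0.54,0,0,0,0,0.25,0.04,1.08,0,0,0,0,0.41,0.07,1.61,0,0,0,0,0.6,0.1,2.13,0,0,0,0,0.81,0.14,2.64,0,0,0],
)

```text
clock: 8.15
position: [488.2, 121.4, 108.2]
ee_rot: [0.994, 0.086, 0.07, -0.006]
contact_force: [-0.2, 0.3, 1.3]
gripper_width: 0.2
```

```bash
python3 - <<'E'
from h import *
I,D=arm.get_image("side"); cv2.imwrite(f"pics/side3.png",cv2.resize(I[110:260,150:350,::-1],None,fx=4,fy=4))
s=arm.read_state();print(s["position"],s["contact_force"])
E
```

```text
[488.91551122 121.76355617 108.97257125] [-0.28778135 -0.56109881  2.12682517]
```

View pics/side3.png

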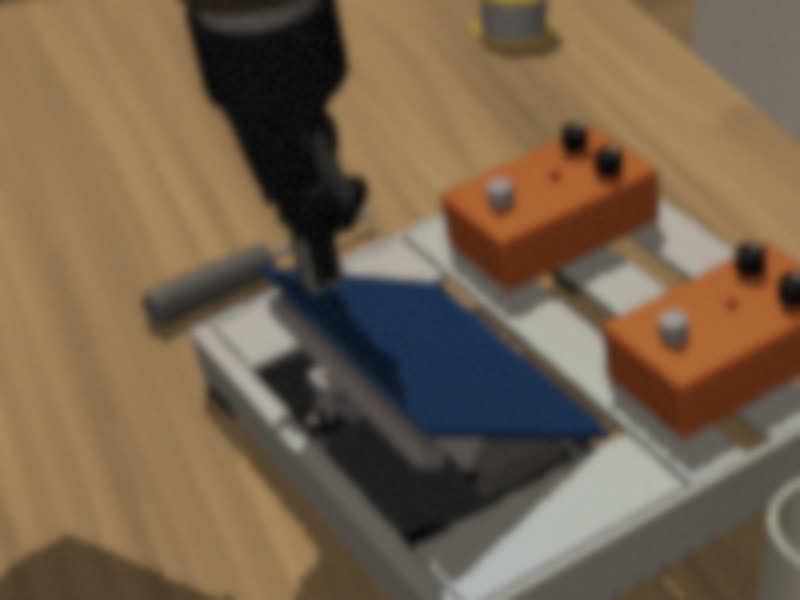

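The flap is about 0.5 rad open and the fingertip is still resting on its left front corner, near crop pixel (315, 285). I keep following the arc.

Request:
play_rows(
  motion=[0,0.24,0.04,0.5,0,0,0,0,0.5,0.09,0.99,0,0,0,0,0.79,0.14,1.46,0,0,0,0,1.1,0.19,1.92,0,0,0,0,1.43,0.25,2.36,0,0,0],
)

```text
clock: 8.82
position: [502.5, 123.9, 131.8]
ee_rot: [0.994, 0.086, 0.07, -0.006]
contact_force: [1.3, 0.3, -0.4]
gripper_width: -0.2
```

Request:
play_rows(
  motion=[0,0.35,0.06,0.42,0,0,0,0,0.73,0.13,0.83,0,0,0,0,1.12,0.2,1.22,0,0,0,0,1.53,0.27,1.58,0,0,0,0,1.96,0.34,1.93,0,0,0],
)

```text
clock: 9.45
position: [522.0, 127.2, 150.9]
ee_rot: [0.994, 0.086, 0.07, -0.006]
contact_force: [1.1, 0.7, 0.6]
gripper_width: -0.1
```

```bash
python3 - <<'E'
from h import *
I,D=arm.get_image("side"); cv2.imwrite(f"pics/side4.png",cv2.resize(I[90:240,150:350,::-1],None,fx=4,fy=4))
s=arm.read_state();print(s["position"],s["contact_force"])
E
```

```text
[522.9369537  127.57559392 151.50937484] [0.83130299 0.33422027 1.73825408]
```

View pics/side4.png

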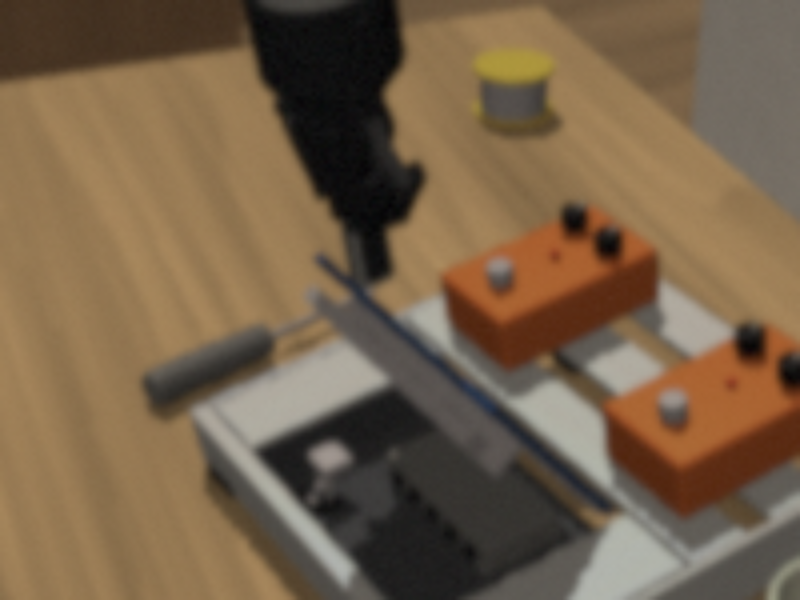

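The flap is near 1.0 rad and the finger is still behind its front edge, near crop pixel (370, 275). Last stretch, slower.

Request:
play_rows(
  motion=[0,0.3,0.05,0.21,0,0,0,0,0.6,0.1,0.42,0,0,0,0,0.91,0.16,0.62,0,0,0,0,1.2,0.21,0.8,0,0,0,0,1.5,0.26,0.96,0,0,0],
)

```text
clock: 10.12
position: [537.0, 129.8, 160.4]
ee_rot: [0.994, 0.086, 0.07, -0.006]
contact_force: [0.2, 0.6, 0.7]
gripper_width: -0.0
```

Request:
play_rows(
  motion=[0,0.25,0.04,0.13,0,0,0,0,0.5,0.09,0.25,0,0,0,0,0.75,0.13,0.36,0,0,0,0,1.0,0.18,0.45,0,0,0],
)

```text
clock: 10.62
position: [547.0, 131.7, 164.9]
ee_rot: [0.994, 0.086, 0.07, -0.006]
contact_force: [-0.2, -0.3, 1.0]
gripper_width: 0.1
```

```bash
python3 - <<'E'
from h import *
I,D=arm.get_image("side"); cv2.imwrite(f"pics/side5.png",cv2.resize(I[90:240,150:350,::-1],None,fx=4,fy=4))
s=arm.read_state();print(s["position"],s["contact_force"])
E
```

```text
[547.33520941 131.79640314 165.0039076 ] [ 0.18169902 -0.2709395   0.42910262]
```

View pics/side5.png

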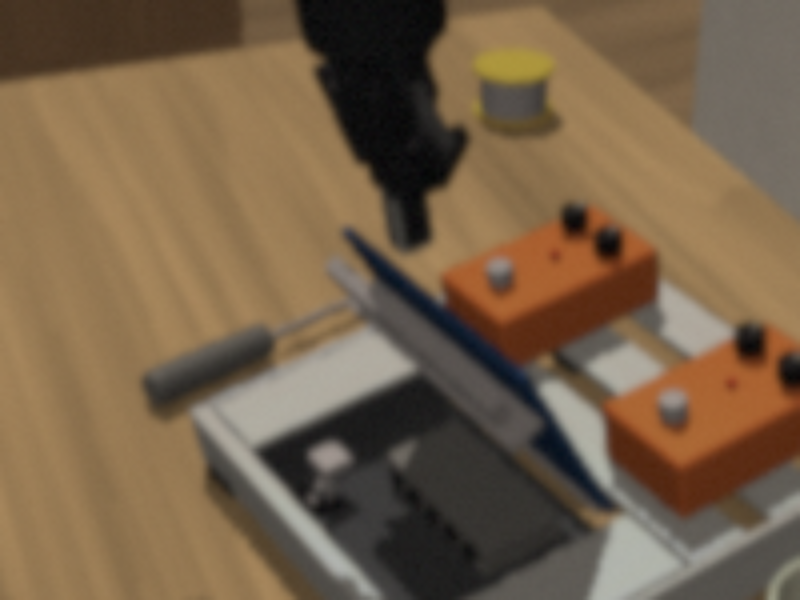

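The finger has left the flap (force ≈ 0) and the flap appears to be at its stop. I lift straight up and check the angle.

Request:
play_rows(
  motion=[0,0.3,0,1.5,0,0,0,0,0.5,0,4,0,0,0,0,0.5,0,8,0,0,0,0,0.5,2,12,0,0,0,0,0.5,5,15,0,0,0],
)

```text
clock: 11.3
position: [552.1, 181.7, 317.2]
ee_rot: [0.994, 0.086, 0.071, -0.007]
contact_force: [1.2, 0.2, 0.5]
gripper_width: 0.2
```

Request:
play_rows(
  motion=[0,-2,5,1,0,0,0,0,-4,10,2,0,0,0,0,-6,15,2,0,0,0,0,-8,19,2,0,0,0,0,-8,19,2,0,0,0],
)

```text
clock: 11.92
position: [470.4, 374.1, 334.1]
ee_rot: [0.994, 0.088, 0.069, -0.006]
contact_force: [-0.6, 0.5, 0.1]
gripper_width: 0.0
```

```bash
python3 - <<'E'
from h import *
np.set_printoptions(precision=2,suppress=True)
s=arm.read_state();print(s["clock"],s["position"],s["contact_force"],np.abs(s["joint_vel"]).max())
H=pan(62,0,-3)
for n in ("side","top"):
    I,D=arm.get_image(n); cv2.imwrite(f"pics/{n}6.png",I[:,:,::-1])
    D0=np.load(n+"D0.npy")
    o=arm.outline_of("panel",n); print(n,o and o[0]["confidence"])
    # points above the hinge in flap region
    vs,us=np.nonzero(D>0); d=D[vs,us]; f,cx,cy,R,t=K(n)
    P=(np.c_[(us-cx)/f*d,(vs-cy)/f*d,d]-t)@R
    q=P-H; a=q@u;b=q@v;z=q[:,2]
    w=(abs(b)<75)&(a<-15)&(z>20)&(z<140)&(a>-110)
    print("n",w.sum(),"angle of points",np.percentile(np.arctan2(z[w],-a[w])+.14,[10,50,90]),"max r",np.percentile(np.hypot(a,z)[w],98))
    for th in ("mug","screwdriver","tuning_key","left_spot"):
        for r in arm.place_of(th,n)[:1]: print(th,np.round(r["uv"],1),round(r["confidence"],2))
E
```

```text
11.925 [470.44 374.09 334.15] [-0.58  0.48  0.11] 0.046687159802259674
side 0.59
n 835 angle of points [0.99 1.14 1.22] max r 126.93144389569403
mug [358.9 274.1] 0.65
screwdriver [215.8 178.4] 0.84
tuning_key [292.5 305.8] 0.64
left_spot [247.  158.3] 0.82
top 0.79
n 1347 angle of points [1.06 1.23 1.29] max r 128.09754847815128
mug [350.4 175.3] 0.9
screwdriver [170.  227.1] 0.68
tuning_key [355.7 238.7] 0.63
left_spot [229.4 210.6] 0.9
```

View pics/side6.png

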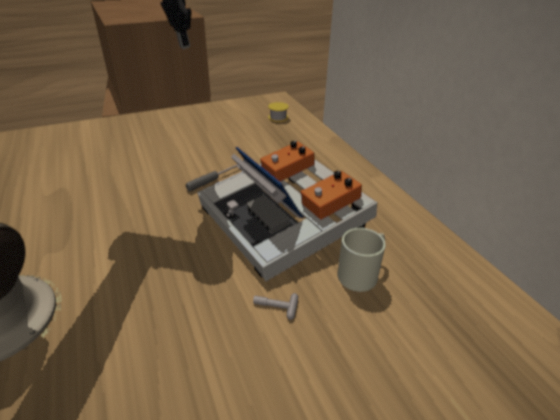

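View pics/top6.png

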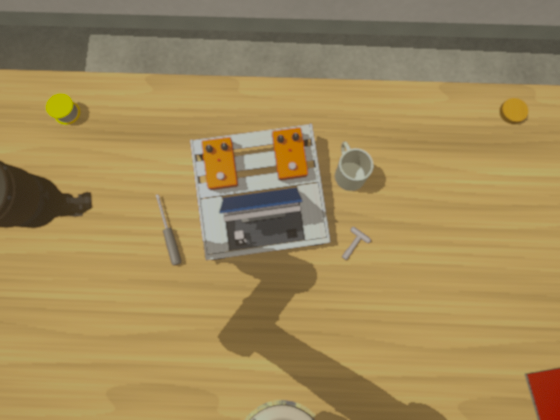

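The flap stands open at about 1.2 rad, spanning columns 220–300 and rows 188–213 in the top view. The mug, screwdriver and key haven't moved, and the arm is clear to the left.

```bash
python3 -c "
from bench import arm
print(arm.job_done())"
```

```text
the job is handed in; nothing more can be done
None
```

The blue power bay flap is open and the job is handed in, at about 12 s of the 54 s allowed. The latch was under the left front corner, so I never had to press the right one.

- **Press:** I pressed the left corner with the shut fingers until it met its firm stop. The highest force I read was about 13 N, just over 6 mm down. I heard or saw no separate click. When I eased up, the flap came with the finger at 2–3 N, and the camera showed it rising.
- **Opening:** I followed the flap along its arc at about 0.05 m/s. Pictures at about 0.07, 0.5 and 1.0 rad showed the finger on it or right at its front edge. Two force readings, at about 0.8 and 1.05 rad, were too close to the sensor's noise to prove contact. The force came back to about 1.9 N at the 1.0 rad check. The finger left the flap only near the end stop, then I lifted clear.
- **Last checks:** The top camera puts the flap at about 1.23 rad. The side camera gives about 1.14 rad, but with a wide spread (0.99–1.22). The stop is at 1.2 rad, so I take it as fully open. The force on the arm is near zero.
- **Mug, screwdriver and tuning key:** They look unmoved in both pictures. The networks' points for them moved by up to 5 pixels between pictures, which I put down to their usual scatter.

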